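# Stow the sampling set in its fitted holders

## Task

Put the conical flask, the small brown bottle, the bench timer and the marker pen each into the grey holder whose recess fits its size and shape: the flask, bottle and timer standing upright on the floor of their wells, the marker lying in both notches of the pen cradle and roughly centred along it. Never tip the flask or the bottle over on the way, and leave the beaker and the petri dish where they are.

Things in the scene. Friction and masses are not known exactly. Their poses are not given: they have to be found in the camera images.
- flask: loose clear glass conical flask with some pale grains inside; round base 64 mm across, 104 mm high, narrowing to a neck of about 27 mm at the top (grip the neck from above, 75 to 95 mm up, where it behaves as a slim cone: about 40 mm wide at 75 mm and 34 mm at 95 mm); about 75 g. Origin: centre of its underside; z up when it stands. Goes into flask_holder.
- bottle: loose small brown round reagent bottle with black screw cap (cap fixed); 36 mm across and straight up to 50 mm, cap 29 mm across, 66 mm high in all; about 55 g; grip the body 35 to 45 mm up. Origin: centre of its underside; z up. Goes into bottle_holder.
- timer: loose white bench timer with a display, standing upright; 33 mm thick along its x over its keys, 66 mm wide along its y, 58 mm high; both faces lean in a little (27 mm thick at 30 mm up, 25 mm at 50 mm); about 70 g; grip across the thickness, 30 to 50 mm up. Origin: centre of its underside; z up. Goes into timer_holder, display facing either way.
- marker: loose white marker pen with black cap, lying down; 137 mm long along its y, 12 mm wide (x) and about 13 mm thick (z); 12 g; it does not roll; grip across the barrel near its middle. Origin: middle of its length, at its underside; z up. Goes into marker_holder, cap at either end.
- flask_holder: grey plastic round holder with the large well, fixed to the bench: outside 102 mm across, 20 mm high; well about 80 mm across, its floor 5 mm above the bench. Origin: centre of its underside.
- bottle_holder: grey plastic round holder with the small well, fixed: outside 74 mm across, 20 mm high; well about 52 mm across, its floor 5 mm above the bench. Origin: centre of its underside.
- timer_holder: grey plastic oblong holder, fixed: outside 65 mm (x) by 98 mm (y), 20 mm high; well 49 mm (x) by 82 mm (y), its floor 5 mm above the bench, so the timer's width goes along the holder's y. Origin: centre of its underside.
- marker_holder: grey plastic pen cradle, fixed: flat strip 56 mm (x) by 116 mm (y), 5 mm thick, carrying two upright notched saddles at y = -47 and +47 mm, each 18 mm long in y; the notches are 30 mm wide in x, their floors 14 mm and their sides 26 mm above the bench, so the marker lies along the cradle's y; between the saddles 76 mm are open for the fingers. Origin: centre of its underside.
- beaker: bystander, loose: empty clear glass beaker, straight sided with a lip, 75 by 81 mm across, 95 mm high. Origin: centre of its underside. Has no holder; leave it.
- dish: bystander, loose: clear petri dish with its lid on, 59 mm across, 15 mm high. Origin: centre of its underside. Has no holder; leave it.

How it is judged:
By the outcome, as a careful person would: the job done as asked, in the order asked, and still so for the second after the job is handed in, with the robot touching nothing.
It also fails if it takes over 104 s, if anything falls off the work surface, if the arm or the gripper's body presses on something with over 40 N, if the wrist force passes 120 N, or if a joint passes its speed limit or range.

## Robot

A 7-joint arm with a two-finger parallel gripper is mounted at the origin on a cart in front of the work surface, level with it; the furniture and walls round the work are solid. World frame = base frame: x ahead of the robot, y to its left, z up, the work surface at z = 0. Lengths are in m, angles in rad, forces in N, time in s.
With the tool pointing down it reaches from about 0.425 to 0.925 m from the base axis. Payload 6.8 kg.
Tool frame: the origin (TCP) lies at the centre of the arm's flange, where the gripper is bolted on; the fingertips stand 173 mm ahead of it and the grasp point (between the pads) lies 155 mm ahead of it; z points along the fingers, y is the direction in which the jaws open and shut (so a half turn about z gives the same grasp; the last joint's range is limited). The gripper opens to 85 mm and grips with 20 to 120 N. Pads are 22 mm wide; open, the fingers measure 114 mm over their backs; the gripper's body (76 mm by 85 mm) begins 54 mm behind the grasp point. The pads swing forward as they close: fully open they stand 13 mm farther back than shut.
Start: joints at [-1.284, 0.477, 0.022, 1.555, -0.011, 1.109, -0.083], TCP at [0.26, 0.623, 0.405] pointing down, gripper open.
Joint ranges: [-2.96, 2.96], [-0.34, 2.1], [-1.41, 1.46], [0.24, 2.44], [-1.37, 4.51], [0.17, 1.92], [-2.96, 2.96]. Speed limits (rad/s): [2.39, 2.39, 3.14, 3.14, 3.14, 3.14, 3.14].

## Interface

Orientations are given as a unit quaternion [w, x, y, z].
In Python, from station import ctrl gives the robot as it stands.
- The arm moves only by the tool jog_arm, never from a script. Its argument "plan" is one flat list of numbers, 5 for each row, row after row: the shift along the tool's x, y, z in mm, then the turn about the tool's z in rad, then the opening in per cent of the stroke, from 0 (shut) to 100 (fully open). A call has 1 to 10 rows; each row shifts and turns the commanded pose from where the row before left it, along the tool's axes as they then stand; what a row does not reach is not made up. A row lasts 1/12 s, in which the tool goes at most 41.7 mm and 7.16 degrees, less where a joint would pass 70% of its speed; a pose out of reach is approached as far as the arm can. A call is refused whole if a number of a shift passes 41.7 or a number of a turn 0.125, either way. A call with a gripper value outside its range is refused whole. The fingers move at their own pace and stop on an object; the grip force is fixed at half the most. Time passes only in rows, so rows that do not move let the fingers close. It gives the time, the measured TCP pose, the force and the opening at its end, in the units of the state.
- ctrl.get_state(): the state, without advancing time (a new reading comes with each control period).
- ctrl.get_image(name): name is "scene" or "top" or "wrist"; returns (picture, depth): 384x512x3 uint8, red, green, blue; 384x512 float32, m along the optical axis (not along the pixel's ray), 0 where there is no reading.
- ctrl.camera_info(name): a dict with "intrinsics" (3x3 intrinsics, pixels), "R" (3x3) and "t" (3): a world point X has camera coordinates R X + t. Camera axes: x right, y down, z forward; pixel columns grow to the right and rows downward; lengths in m; the calibration is good to about 2 mm. A picture is of the moment at which its call begins: read the wrist's pose just before it. camera_info takes no time and is no camera call; for the wrist camera it gives the pose at the moment of the call.
- ctrl.close_job(): hands the job in, once; it reports no verdict.
The state is a dict: "clock": time; "q": joint angles; "qd": joint speeds; "joint_torque": joint torques, N m; "position": TCP position; "tcp_rot": TCP orientation; "wrist_force": force on the tool from outside, world axes, zero at the start; "wrist_torque": the same for the moment, N m; "finger_gap": finger opening in m.
Only numpy, scipy, OpenCV 4.12 (cv2) and the standard library are available. Lean on these libraries where they do the work, as an engineer would, in place of code of your own. Each camera call takes 0.05 s, during which the arm holds its last target.

## Working session

There is one attempt and no reset: what is moved stays moved. The work goes in short steps, Python scripts to look and compute and a tool call to move; the robot and the scene stay as the last step left them, time stands still between calls to the robot, and variables do not carry over. Pictures are saved under pics/ and viewed, and the job is handed in when it is done.

Besides the shell and the picture viewer there is one more tool, called after ">>>" by a JSON object that holds its "api" and its "payload". jog_arm: Moves the arm, as the interface text tells. Its arguments: {"type":"object","properties":{"plan":{"type":"array","items":{"type":"number"}}},"required":["plan"]}

```bash
ls; mkdir -p pics; python3 - <<'E'
from station import ctrl
import cv2,numpy as np,pickle
s=ctrl.get_state();print(s)
for n in("scene","top","wrist"):
    ci=ctrl.camera_info(n);im,d=ctrl.get_image(n)
    cv2.imwrite(f"pics/{n}0.png",im[:,:,::-1]);np.savez(f"pics/{n}0.npz",im=im,d=d,K=ci["intrinsics"],R=ci["R"],t=ci["t"])
    print(n,ci)
E
```

```text
pics
{'clock': 0.0, 'q': array([-1.2840422 ,  0.47777997,  0.02237178,  1.55645269, -0.01153644,
        1.10931274, -0.08308761]), 'qd': array([-1.64868962e-03,  1.23168938e-03,  2.26763714e-03, -2.12768716e-03,
        8.92318684e-05,  8.85294781e-04, -1.94630813e-03]), 'joint_torque': array([ 7.23939247e-04, -5.96455371e+01,  1.60813451e+00, -2.81186950e+01,
        1.24637739e-02,  9.44473461e-03,  1.08074795e-05]), 'position': array([0.25955053, 0.62279968, 0.40373903]), 'tcp_rot': array([-1.21025971e-04,  1.96152214e-01,  9.80573035e-01, -9.04161972e-04]), 'wrist_force': array([ 0.27336719, -0.42660282, -0.50621842]), 'wrist_torque': array([-0.00293186, -0.02772489,  0.00503544]), 'finger_gap': 0.08535702624972172}
scene {'intrinsics': array([[449.14316936,   0.        , 248.28198205],
       [  0.        , 449.14316936, 193.99522368],
       [  0.        ,   0.        ,   1.        ]]), 'R': array([[ 0.7114415 , -0.70270409,  0.00761331],
       [-0.46768015, -0.48152588, -0.74122069],
       [ 0.52452481,  0.52377456, -0.67121825]]), 't': array([-0.34900936,  0.26300159,  1.14996041])}
top {'intrinsics': array([[474.18791714,   0.        , 259.66860314],
       [  0.        , 474.18791714, 189.02190098],
       [  0.        ,   0.        ,   1.        ]]), 'R': array([[-0.02029269, -0.999784  ,  0.00448915],
       [-0.99371175,  0.01967451, -0.11022649],
       [ 0.11011436, -0.00669771, -0.99389636]]), 't': array([0.01241273, 0.49748915, 1.3185908 ])}
wrist {'intrinsics': array([[267.88118872,   0.        , 257.10130681],
       [  0.        , 267.88118872, 187.95459383],
       [  0.        ,   0.        ,   1.        ]]), 'R': array([[ 3.85783901e-01,  9.22588872e-01, -7.45188707e-04],
       [ 8.74152255e-01, -3.65271440e-01,  3.20054074e-01],
       [ 2.95006131e-01, -1.24123117e-01, -9.47398984e-01]]), 't': array([-0.6748717 , -0.0424692 ,  0.38098345])}
```

View pics/scene0.png

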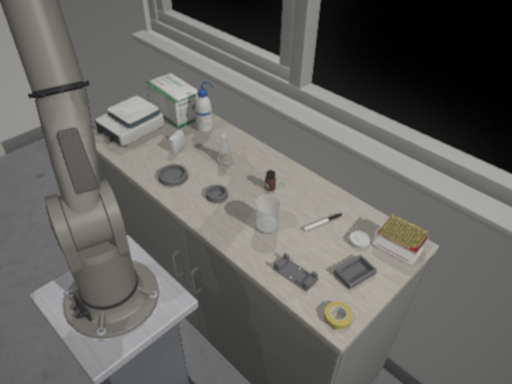

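View pics/top0.png

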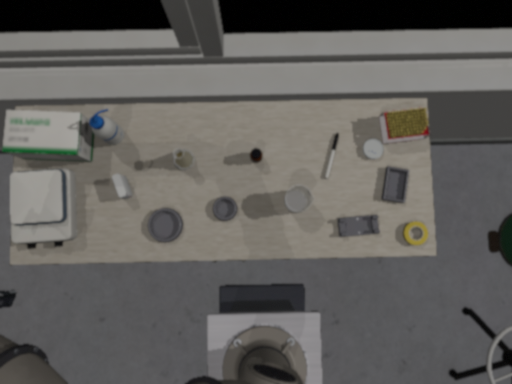

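View pics/wrist0.png

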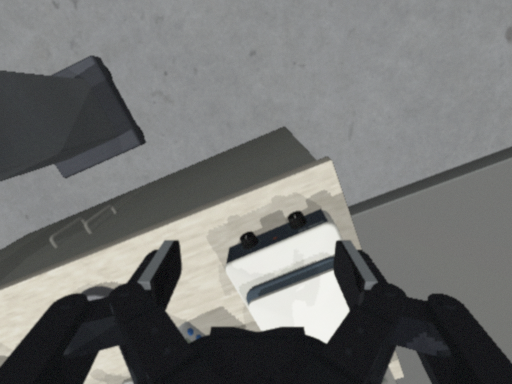

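```bash
python3 - <<'E'
import cv2
im=cv2.imread("pics/top0.png")
a=cv2.resize(im[130:250,95:255],None,fx=5,fy=5,interpolation=cv2.INTER_CUBIC)
b=cv2.resize(im[120:245,270:430],None,fx=5,fy=4.8*1.0,interpolation=cv2.INTER_CUBIC) if 0 else cv2.resize(im[125:245,270:430],None,fx=5,fy=5,interpolation=cv2.INTER_CUBIC)
cv2.imwrite("pics/tA.png",a);cv2.imwrite("pics/tB.png",b)
E
```

```text
(no output)
```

View pics/tA.png

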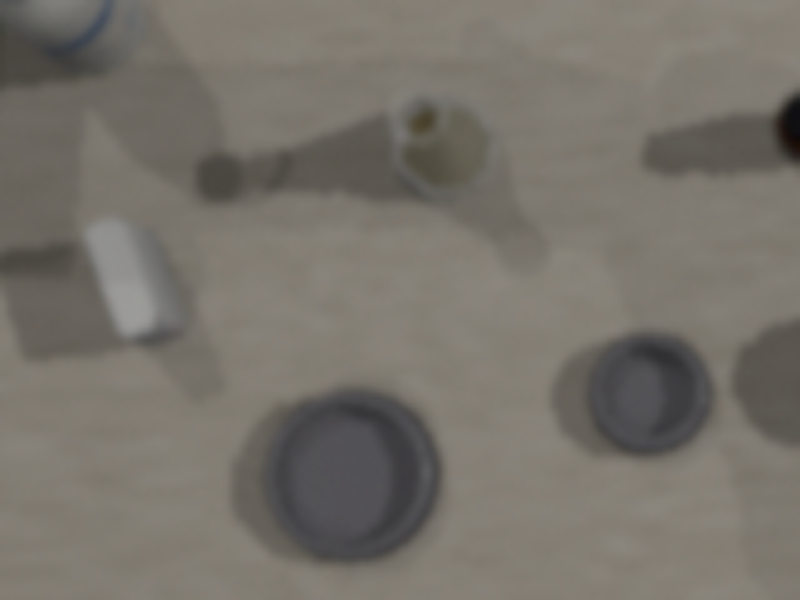

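View pics/tB.png

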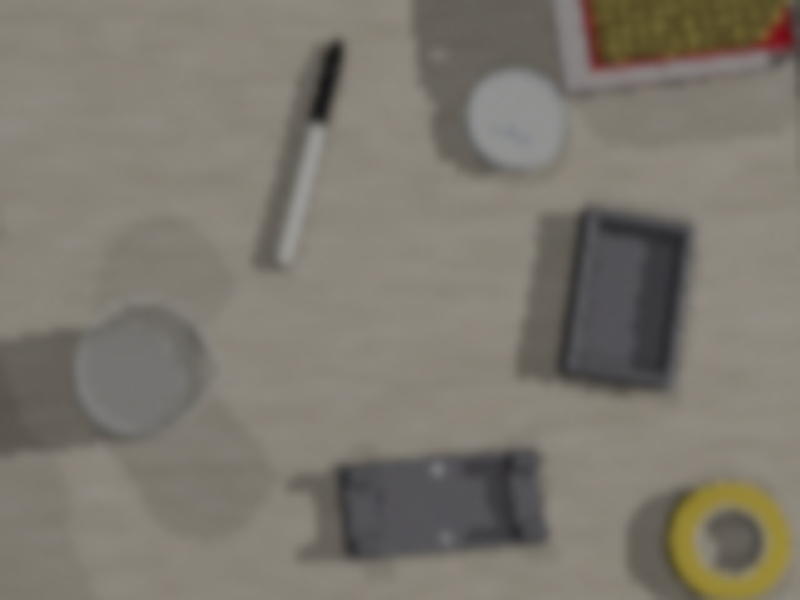

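```bash
cat > h.py <<'E'
import numpy as np,cv2
def L(n): return dict(np.load(f"pics/{n}.npz"))
def w(c,u,v,z):
    r=c['R'].T@(np.linalg.inv(c['K'])@np.array([u,v,1.])); o=-c['R'].T@c['t']
    return o+r*(z-o[2])/r[2]
def proj(c,X):
    p=c['K']@(c['R']@np.array(X)+c['t']); return p[:2]/p[2]
def snap(n,name):
    from station import ctrl
    ci=ctrl.camera_info(n);im,d=ctrl.get_image(n)
    cv2.imwrite(f"pics/{name}.png",im[:,:,::-1]);np.savez(f"pics/{name}.npz",im=im,d=d,K=ci["intrinsics"],R=ci["R"],t=ci["t"])
def pts(c):
    d=c['d'];v,u=np.indices(d.shape);P=np.stack([(u-c['K'][0,2])/c['K'][0,0]*d,(v-c['K'][1,2])/c['K'][1,1]*d,d],-1)
    X=(P-c['t'])@c['R']; X[d==0]=np.nan; return X
E
python3 - <<'E'
from h import *
np.set_printoptions(precision=4,suppress=True)
c=L("top0")
A=lambda x,y,z:w(c,95+x/5-.4,130+y/5-.4,z)
B=lambda x,y,z:w(c,270+x/5-.4,125+y/5-.4,z)
print("neck",A(423,117,.104),"fh",A(355,474,.02),"bh",A(650,392,.02))
print("bottle",w(c,256.5,155,.066))
print("timer",[A(*p,.058)[:2] for p in((88,222),(118,217),(165,332),(128,338))])
print("th",[B(*p,.02)[:2] for p in((590,205),(693,220),(670,390),(562,378))])
print("mk",B(337,43,.006),B(286,264,.006))
print("mh",[B(*p,.026)[:2] for p in((338,465),(537,450),(547,545),(350,560))])
print("beaker",B(140,370,.095),"dish",B(517,119,.015))
X=pts(c)
g=lambda u0,u1,v0,v1,lo,hi:(lambda S:(len(S),S.min(0),S.max(0),S.mean(0)))((lambda P:P[(P[:,2]>lo)&(P[:,2]<hi)])(X[v0:v1,u0:u1].reshape(-1,3)))
for n,a in dict(timer=(105,135,165,205,.045,.07),bottle=(245,268,142,170,.05,.08),flask=(168,198,143,175,.01,.15),th=(378,412,160,205,.014,.03),fh=(145,186,205,245,.013,.03),bh=(208,240,195,223,.013,.03),mk=(320,342,130,182,.005,.02),mh=(335,382,212,238,.018,.035)).items(): print(n,*g(*a))
E
```

```text
neck [0.5912 0.218  0.104 ] fh [0.4031 0.2705 0.02  ] bh [0.4462 0.1031 0.02  ]
bottle [0.5886 0.0096 0.066 ]
timer [array([0.5444, 0.4116]), array([0.5469, 0.395 ]), array([0.4821, 0.3683]), array([0.4791, 0.3887])]
th [array([ 0.5589, -0.3666]), array([ 0.549 , -0.4254]), array([ 0.4514, -0.4069]), array([ 0.4595, -0.3456])]
mk [ 0.6598 -0.2272  0.006 ] [ 0.53   -0.1926  0.006 ]
mh [array([ 0.4123, -0.2149]), array([ 0.4185, -0.3279]), array([ 0.3649, -0.3309]), array([ 0.3587, -0.2196])]
beaker [ 0.4622 -0.0986  0.095 ] dish [ 0.6109 -0.3282  0.015 ]
timer 225 [0.4796 0.3727 0.0458] [0.5446 0.4136 0.0645] [0.5115 0.3924 0.0563]
bottle 88 [ 0.5798 -0.0003  0.05  ] [0.6064 0.0251 0.0711] [0.593  0.0124 0.0639]
flask 374 [0.5613 0.1928 0.01  ] [0.6201 0.2503 0.1092] [0.5853 0.2179 0.0494]
th 294 [ 0.4528 -0.4262  0.0141] [ 0.5554 -0.3466  0.0263] [ 0.5032 -0.3861  0.0189]
fh 273 [0.3537 0.2274 0.013 ] [0.4475 0.3216 0.026 ] [0.401  0.2744 0.0185]
bh 188 [0.412  0.071  0.0132] [0.4784 0.1365 0.0271] [0.4452 0.1044 0.0189]
mk 202 [ 0.5216 -0.2367  0.005 ] [ 0.6692 -0.1803  0.0181] [ 0.5932 -0.2078  0.0102]
mh 94 [ 0.3603 -0.3319  0.0181] [ 0.4151 -0.2188  0.0314] [ 0.3872 -0.2769  0.0241]
```

>>> {"api": "jog_arm", "payload": {"plan": [0,0,0,-0.0985,100,0,0,0,-0.0985,100,0,0,0,-0.0985,100,0,0,0,-0.0985,100,-25,-31,0,0,100,-25,-31,0,0,100,-25,-31,0,0,100,-25,-31,0,0,100,-25,-31,0,0,100,-25,-31,0,0,100]}}

```text
clock: 0.98
position: [0.4103, 0.4352, 0.4045]
tcp_rot: [-0.0, 0.0, 1.0, -0.0]
wrist_force: [0.7, 0.1, -0.5]
finger_gap: 0.0853
```

>>> {"api": "jog_arm", "payload": {"plan": [-25,-31,0,0,100,-25,-31,0,0,100,-25,-31,0,0,100,-25,-31,0,0,100,-25,-31,0,0,100,-20,-20,0,0,100,0,0,0,0,100,0,0,0,0,100]}}

```text
clock: 1.65
position: [0.5555, 0.2597, 0.4044]
tcp_rot: [-0.0, 0.003, 1.0, -0.0]
wrist_force: [-0.2, 0.3, 0.6]
finger_gap: 0.0853
```

```bash
python3 - <<'E'
from h import *
snap("wrist","w1")
c=L("w1")
for p in((.588,.219,.104),(.588,.219,0),(.402,.272,.02)):print(proj(c,p))
E
```

```text
[220.22654243 207.11201377]
[229.50145099 179.4882939 ]
[266.93281673  31.57386541]
```

View pics/w1.png

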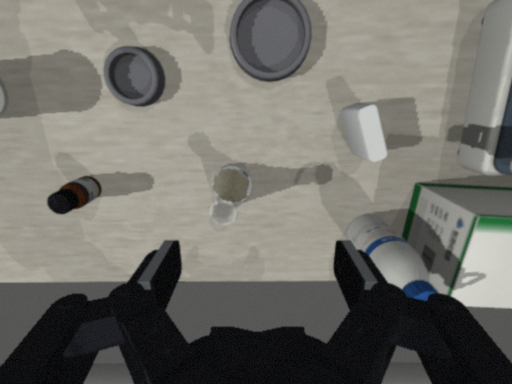

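```bash
python3 - <<'E'
import cv2
im=cv2.imread("pics/w1.png")
f=lambda n,y0,y1,x0,x1,s:cv2.imwrite(f"pics/{n}.png",cv2.resize(im[y0:y1,x0:x1],None,fx=s,fy=s,interpolation=cv2.INTER_CUBIC))
f("w1a",150,240,180,280,6)
f("w1b",0,90,220,320,6)
f("w1c",90,170,320,400,7)
f("w1d",30,220,30,180,3)
E
```

```text
(no output)
```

View pics/w1a.png

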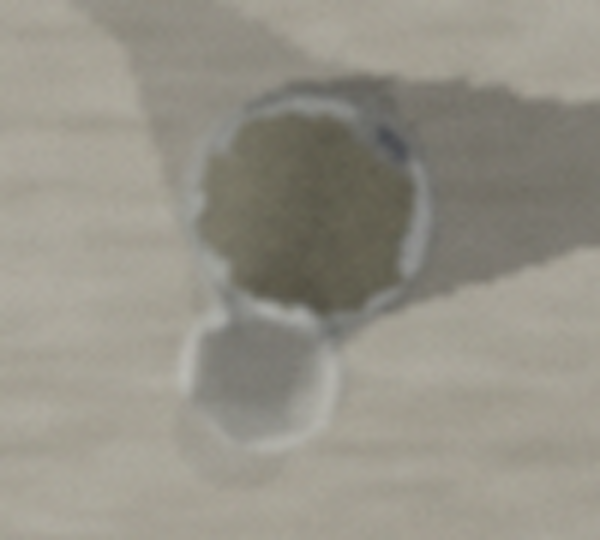

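View pics/w1b.png

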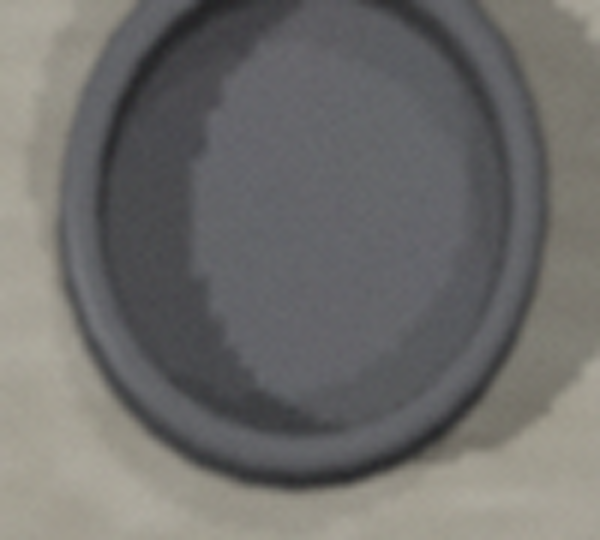

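View pics/w1c.png

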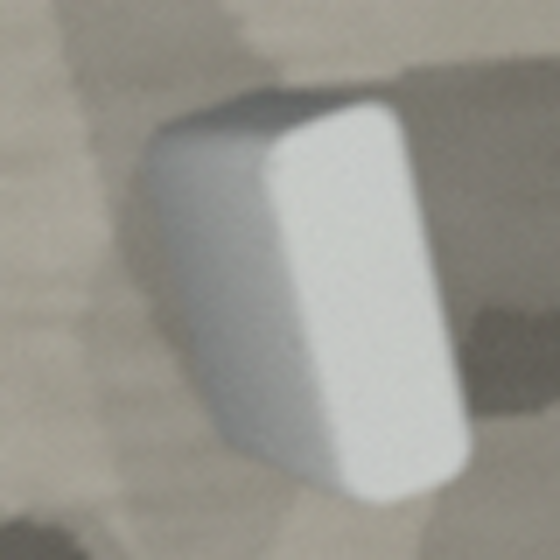

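View pics/w1d.png

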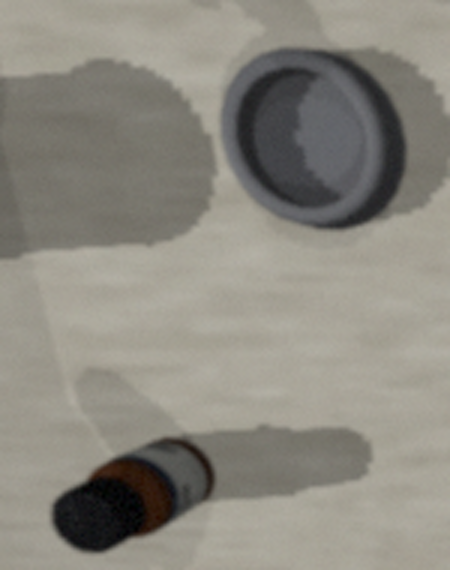

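```bash
python3 - <<'E'
from h import *
np.set_printoptions(precision=4,suppress=True)
c=L("w1")
W=lambda x,y,z,s,x0,y0:w(c,x0+x/s-.4,y0+y/s-.4,z)
print("neck",W(262,375,.104,6,180,150),"base",W(311,207,.003,6,180,150))
print("fh L/R",W(63,200,.019,6,220,0),W(547,200,.019,6,220,0),W(100,210,.019,6,220,0),W(510,210,.019,6,220,0),"bot inner",W(300,435,.02,6,220,0),)
print("timer",[W(*p,.058,7,320,90)[:2] for p in((265,155),(395,98),(475,465),(342,500))])
print("bh inner/outer",W(240+65,140,.02,3,30,30),"cap",W(97,514,.066,3,30,30))
E
```

```text
neck [0.594 0.222 0.104] base [0.5941 0.2219 0.003 ]
fh L/R [0.4029 0.2289 0.019 ] [0.4035 0.3234 0.019 ] [0.4047 0.236  0.019 ] [0.4052 0.3163 0.019 ] bot inner [0.4456 0.2755 0.02  ]
timer [array([0.4909, 0.3742]), array([0.4822, 0.3941]), array([0.5423, 0.4159]), array([0.5483, 0.3939])]
bh inner/outer [0.4492 0.1061 0.02  ] cap [0.5944 0.018  0.066 ]
```

>>> {"api": "jog_arm", "payload": {"plan": [-12.5,-13,0,0,100,-12.5,-13,0,0,100,-12.5,-12.5,0,0,100,0,0,35,0,100,0,0,35,0,100,0,0,25,0,100,0,0,20,0,100,0,0,0,0,100,0,0,0,0,100]}}

```text
clock: 2.45
position: [0.5907, 0.2249, 0.2889]
tcp_rot: [-0.001, -0.001, 1.0, -0.0]
wrist_force: [0.7, 0.2, 0.9]
finger_gap: 0.0855
```

```bash
python3 - <<'E'
from h import *
snap("wrist","w2")
c=L("w2")
print(proj(c,(.593,.221,.104)))
im=cv2.imread("pics/w2.png");cv2.imwrite("pics/w2a.png",cv2.resize(im[150:340,150:390],None,fx=3,fy=3,interpolation=cv2.INTER_CUBIC))
E
```

```text
[251.28711906 233.3494553 ]
```

View pics/w2a.png

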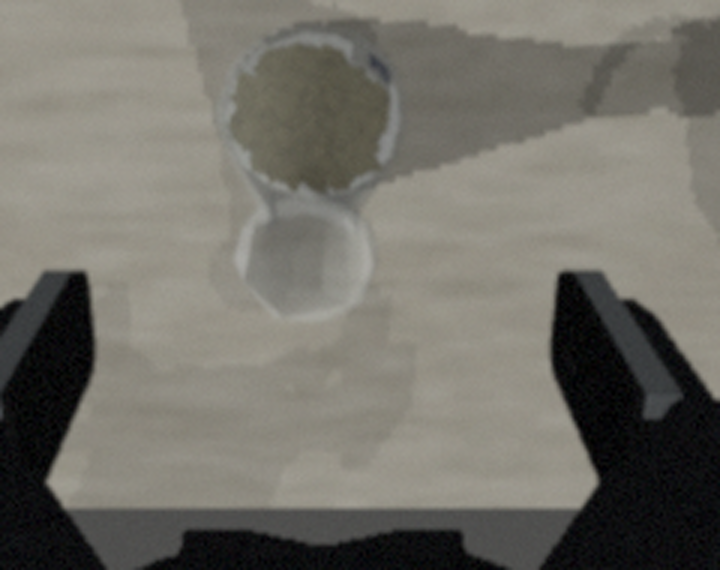

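>>> {"api": "jog_arm", "payload": {"plan": [-3.5,-4,15,0,100,0,0,20,0,100,0,0,14,0,100,0,0,0,0,100,0,0,0,0,100]}}

```text
clock: 2.92
position: [0.5956, 0.22, 0.242]
tcp_rot: [0.001, 0.0, 1.0, 0.0]
wrist_force: [0.7, -0.1, -0.2]
finger_gap: 0.0854
```

>>> {"api": "jog_arm", "payload": {"plan": [0,0,0,0,60,0,0,0,0,50,0,0,0,0,30,0,0,0,0,0,0,0,0,0,0,0,0,0,0,0,0,0,0,0,0]}}

```text
clock: 3.5
position: [0.5959, 0.2197, 0.2423]
tcp_rot: [0.001, 0.0, 1.0, 0.001]
wrist_force: [0.3, -0.0, 7.0]
finger_gap: 0.0384
```

>>> {"api": "jog_arm", "payload": {"plan": [0,0,0,0,0,0,0,-8,0,0,0,0,-12,0,0,0,0,-12,0,0,0,0,-12,0,0,0,0,0,0,0,0,0,0,0,0]}}

```text
clock: 4.08
position: [0.5957, 0.2194, 0.2861]
tcp_rot: [0.001, 0.0, 1.0, 0.001]
wrist_force: [0.2, -0.1, -1.8]
finger_gap: 0.0383
```

```bash
python3 - <<'E'
from h import *
snap("wrist","w3");snap("scene","s3")
im=cv2.imread("pics/s3.png");a=cv2.resize(im[100:220,150:290],None,fx=4,fy=4,interpolation=cv2.INTER_CUBIC)
cv2.imwrite("pics/s3a.png",a)
E
```

```text
(no output)
```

View pics/w3.png

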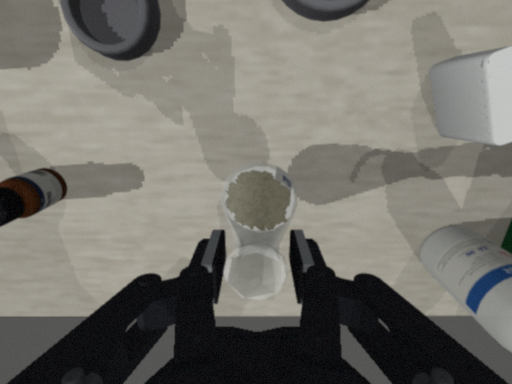

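View pics/s3a.png

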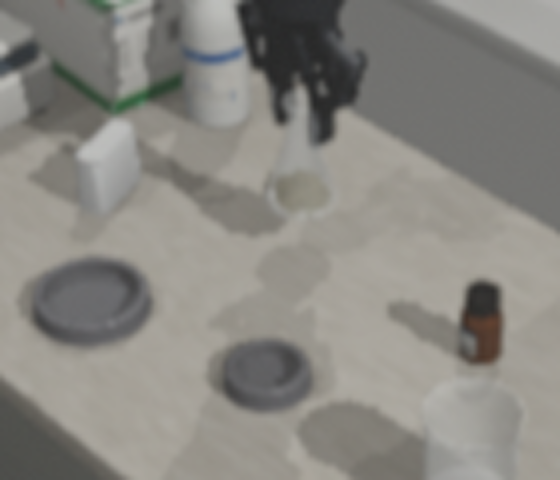

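>>> {"api": "jog_arm", "payload": {"plan": [8,2,0,0,0,19,6,0,0,0,24,7,0,0,0,24,7,0,0,0,24,7,0,0,0,24,7,0,0,0,24,7,0,0,0,24,7,0,0,0,14,4,0,0,0,6,2,0,0,0]}}

```text
clock: 5.02
position: [0.4013, 0.276, 0.2841]
tcp_rot: [-0.001, -0.001, 1.0, -0.0]
wrist_force: [0.7, 0.0, -1.5]
finger_gap: 0.0385
```

>>> {"api": "jog_arm", "payload": {"plan": [0,0,0,0,0,0,0,0,0,0]}}

```text
clock: 5.18
position: [0.4046, 0.2754, 0.2846]
tcp_rot: [0.0, 0.0, 1.0, -0.0]
wrist_force: [-0.0, 0.1, -1.5]
finger_gap: 0.0386
```

```bash
python3 - <<'E'
from h import *
snap("wrist","w4");snap("top","t4")
im=cv2.imread("pics/w4.png");cv2.imwrite("pics/w4a.png",cv2.resize(im[100:340,120:400],None,fx=2.5,fy=2.5,interpolation=cv2.INTER_CUBIC))
im=cv2.imread("pics/t4.png");cv2.imwrite("pics/t4a.png",cv2.resize(im[180:260,120:240],None,fx=6,fy=6,interpolation=cv2.INTER_CUBIC))
E
```

```text
(no output)
```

View pics/w4a.png

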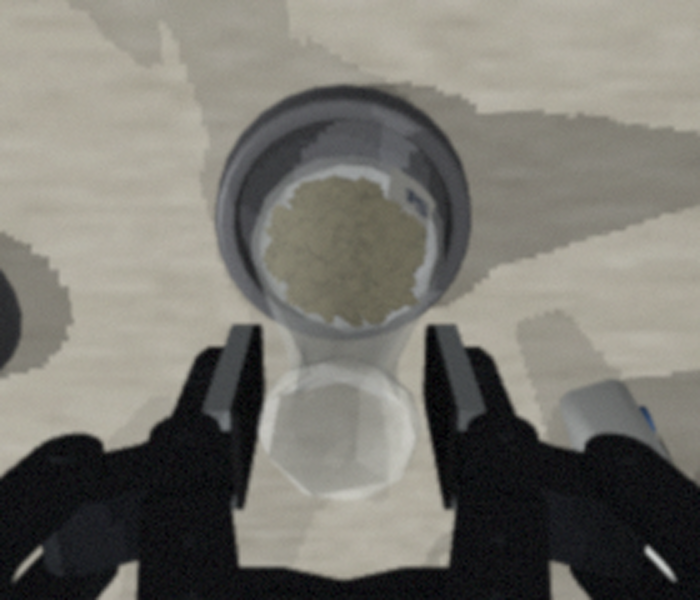

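View pics/t4a.png

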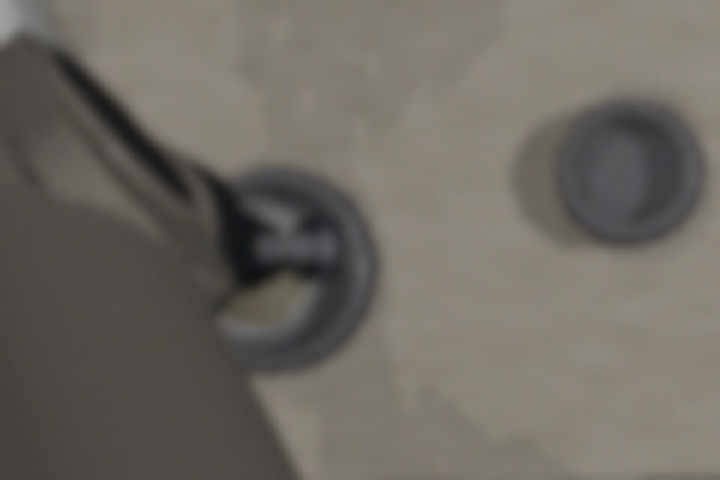

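```bash
python3 - <<'E'
from h import *
c=L("w4")
W=lambda x,y,z:w(c,120+x/2.5-.4,100+y/2.5-.4,z).round(4)
print(W(344,213,.02),W(218,210,.019),W(470,210,.019),"top",W(344,90,.019),"inner top",W(344,117,.02),"base",W(351,247,.047))
E
```

```text
[0.4003 0.2755 0.02  ] [0.3994 0.2289 0.019 ] [0.3996 0.3221 0.019 ] top [0.3555 0.2755 0.019 ] inner top [0.3648 0.2755 0.02  ] base [0.4034 0.2778 0.047 ]
```

>>> {"api": "jog_arm", "payload": {"plan": [0,-1.5,8,0,0,0,0,10,0,0,0,0,10,0,0,0,0,6,0,0,0,0,2,0,0,0,0,1,0,0,0,0,0,0,0]}}

```text
clock: 5.87
position: [0.4044, 0.2736, 0.2474]
tcp_rot: [-0.0, 0.001, 1.0, -0.001]
wrist_force: [-0.5, 0.5, -0.6]
finger_gap: 0.0384
```

>>> {"api": "jog_arm", "payload": {"plan": [0,0,0.5,0,0,0,0,0,0,0,0,0,0,0,55,0,0,0,0,70,0,0,0,0,90,0,0,0,0,100,0,0,-10,0,100,0,0,-25,0,100,0,0,-35,0,100,0,0,-30,0,100]}}

```text
clock: 6.7
position: [0.4042, 0.2738, 0.3492]
tcp_rot: [-0.0, 0.0, 1.0, -0.0]
wrist_force: [0.5, 0.4, 0.1]
finger_gap: 0.0856
```

```bash
python3 - <<'E'
from h import *
snap("wrist","w5");
c=L("w5")
print(proj(c,(.594,.014,.066)),c['t'])
E
```

```text
[ 44.39203357 332.10482779] [-0.27473641 -0.40804467  0.19905592]
```

View pics/w5.png

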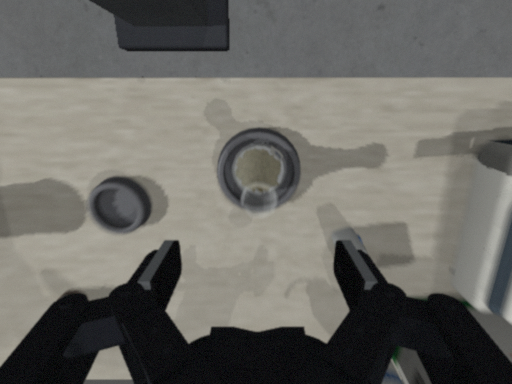

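>>> {"api": "jog_arm", "payload": {"plan": [-10,-13,0,0,100,-22,-30,0,0,100,-22,-30,0,0,100,-22,-30,0,0,100,-22,-30,0,0,100,-22,-30,0,0,100,-22,-30,0,0,100,-22,-30,0,0,100,-16,-24,0,0,100,-9,-13,0,0,100]}}

```text
clock: 7.58
position: [0.5946, 0.0096, 0.3479]
tcp_rot: [0.001, 0.003, 1.0, -0.001]
wrist_force: [-0.0, 0.3, 0.0]
finger_gap: 0.0851
```

>>> {"api": "jog_arm", "payload": {"plan": [0,0,20,0,100,0,0,20,0,100,0,0,10,0,100,0,0,0,0,100,0,0,0,0,100]}}

```text
clock: 8.0
position: [0.593, 0.0141, 0.2973]
tcp_rot: [-0.0, 0.0, 1.0, 0.0]
wrist_force: [-0.4, -0.6, 0.9]
finger_gap: 0.0856
```

```bash
python3 - <<'E'
from h import *
snap("wrist","w6");
c=L("w6")
print(proj(c,(.594,.014,.066)))
im=cv2.imread("pics/w6.png");cv2.imwrite("pics/w6a.png",cv2.resize(im[100:340,120:400],None,fx=2.5,fy=2.5,interpolation=cv2.INTER_CUBIC))
E
```

```text
[256.99426196 204.07763606]
```

View pics/w6a.png

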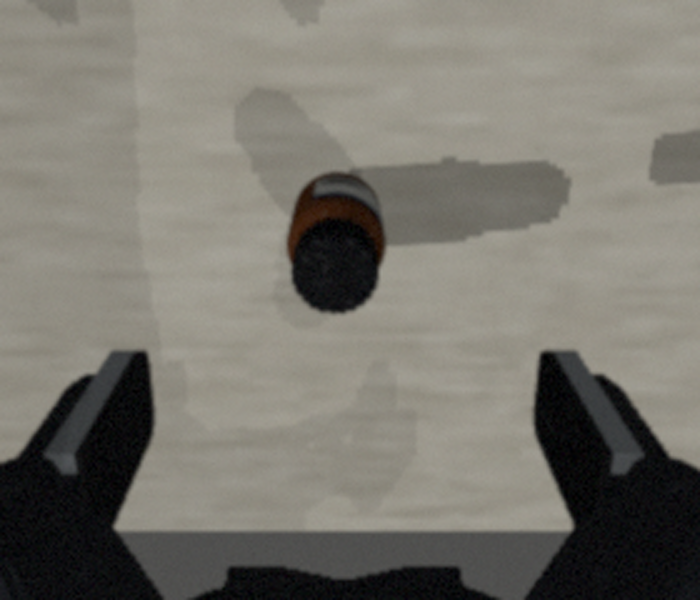

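```bash
python3 - <<'E'
from h import *
c=L("w6")
W=lambda x,y,z:w(c,120+x/2.5-.4,100+y/2.5-.4,z).round(4)
print(W(335,265,.066),W(292,265,.064),W(378,265,.064),"body",W(289,235,.048),W(385,235,.048))
E
```

```text
[0.5953 0.0112 0.066 ] [ 0.5961 -0.0029  0.064 ] [0.5962 0.0253 0.064 ] body [ 0.5914 -0.005   0.048 ] [0.5915 0.0285 0.048 ]
```

>>> {"api": "jog_arm", "payload": {"plan": [-2,-2.6,10,0,100,0,0,25,0,100,0,0,30,0,100,0,0,25,0,100,0,0,15,0,100,0,0,0,0,100,0,0,0,0,60,0,0,0,0,50,0,0,0,0,20,0,0,0,0,0]}}

```text
clock: 8.88
position: [0.5958, 0.0112, 0.1936]
tcp_rot: [0.001, 0.0, 1.0, 0.0]
wrist_force: [-0.5, 0.9, -0.3]
finger_gap: 0.0385
```

>>> {"api": "jog_arm", "payload": {"plan": [0,0,0,0,0,0,0,0,0,0,0,0,0,0,0,0,0,-10,0,0,0,0,-15,0,0,0,0,-15,0,0,0,0,-10,0,0,0,0,0,0,0]}}

```text
clock: 9.55
position: [0.5961, 0.0111, 0.2451]
tcp_rot: [0.002, 0.001, 1.0, 0.0]
wrist_force: [0.2, -0.4, -0.4]
finger_gap: 0.0339
```

```bash
python3 - <<'E'
from h import *
snap("wrist","w7");
im=cv2.imread("pics/w7.png");cv2.imwrite("pics/w7a.png",cv2.resize(im[0:340,20:400],None,fx=1.7,fy=1.7,interpolation=cv2.INTER_CUBIC))
E
```

```text
(no output)
```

View pics/w7a.png

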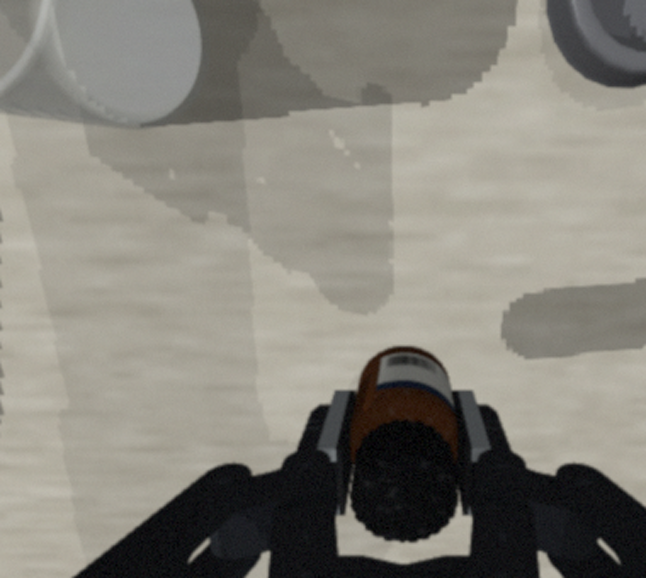

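>>> {"api": "jog_arm", "payload": {"plan": [8,5,0,0,0,16,10,0,0,0,22,14,0,0,0,22,14,0,0,0,22,14,0,0,0,22,14,0,0,0,19,13,0,0,0,11,7,0,0,0,5,4,0,0,0,0,0,0,0,0]}}

```text
clock: 10.43
position: [0.4472, 0.1071, 0.2419]
tcp_rot: [-0.001, -0.001, 1.0, -0.0]
wrist_force: [0.4, 0.2, -0.2]
finger_gap: 0.0334
```

```bash
python3 - <<'E'
from h import *
from station import ctrl
print(ctrl.get_state()['position'])
snap("wrist","w8");
im=cv2.imread("pics/w8.png");cv2.imwrite("pics/w8a.png",cv2.resize(im[100:340,120:400],None,fx=2.5,fy=2.5,interpolation=cv2.INTER_CUBIC))
c=L("w5");print([w(c,u,v,.02) for u,v in((120,203),)])
E
```

```text
[0.44722952 0.10709638 0.24187403]
[array([0.4433102 , 0.10894779, 0.02      ])]
```

View pics/w8a.png

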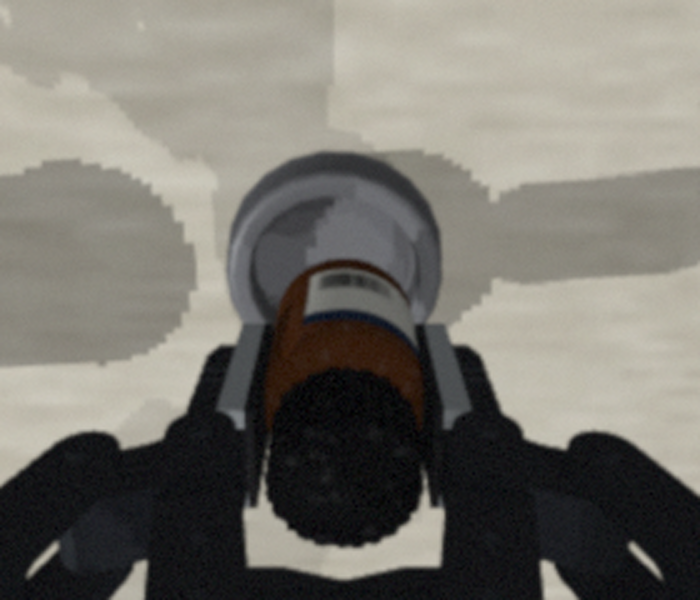

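```bash
python3 - <<'E'
from h import *
c=L("w8");print(-c['R'].T@c['t'])
W=lambda x,y,z:w(c,120+x/2.5-.4,100+y/2.5-.4,z).round(4)
print("outer",W(228,250,.018),W(442,250,.018),"inner",W(250,260,.019),W(418,260,.019),"far outer",W(335,172,.02),W(335,152,0),"far inner",W(335,194,.02))
print("bottle",W(346,290,.047),W(277,300,.047),W(408,300,.047))
E
```

```text
[0.3664506  0.1068649  0.21219077]
outer [0.4414 0.0711 0.018 ] [0.4414 0.1375 0.018 ] inner [0.4443 0.0779 0.019 ] [0.4444 0.1301 0.019 ] far outer [0.416  0.1044 0.02  ] [0.4144 0.1042 0.    ] far inner [0.4227 0.1044 0.02  ]
bottle [0.4418 0.1076 0.047 ] [0.4447 0.0889 0.047 ] [0.4447 0.1244 0.047 ]
```

>>> {"api": "jog_arm", "payload": {"plan": [-2,-2.8,5,0,0,0,0,10,0,0,0,0,10,0,0,0,0,10,0,0,0,0,5,0,0,0,0,2,0,0,0,0,0.5,0,0,0,0,0,0,0]}}

```text
clock: 11.15
position: [0.4502, 0.1034, 0.1994]
tcp_rot: [-0.0, 0.001, 1.0, -0.0]
wrist_force: [1.0, 0.1, -1.0]
finger_gap: 0.0331
```

>>> {"api": "jog_arm", "payload": {"plan": [0,0,0.8,0,0,0,0,0,0,0,0,0,0,0,50,0,0,0,0,60,0,0,0,0,80,0,0,0,0,100,0,0,-15,0,100,0,0,-30,0,100,0,0,-35,0,100,0,0,-35,0,100]}}

```text
clock: 11.98
position: [0.4497, 0.1033, 0.3149]
tcp_rot: [-0.001, 0.0, 1.0, -0.0]
wrist_force: [0.6, 0.2, -0.9]
finger_gap: 0.0857
```

```bash
python3 - <<'E'
from h import *
snap("wrist","w9")
E
```

```text
(no output)
```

View pics/w9.png

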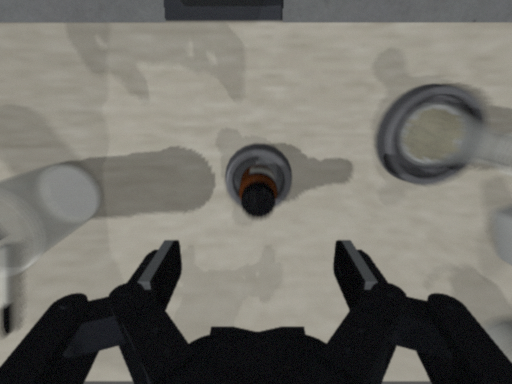

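```bash
python3 - <<'E'
from h import *
c=L("top0");X=pts(c)
P=X[105:160,85:125].reshape(-1,3)
for lo,hi in((.02,.06),(.06,.1),(.1,.15),(.15,.3)):
    S=P[(P[:,2]>lo)&(P[:,2]<hi)&(P[:,1]<.47)]; print(lo,len(S),S.min(0).round(3),S.max(0).round(3),S.mean(0).round(3))
c=L("w1");print(w(c,348,240,.01),w(c,385,222,.01),w(c,410,187,.1))
E
```

```text
0.02 107 [0.636 0.394 0.02 ] [0.691 0.442 0.06 ] [0.653 0.408 0.041]
0.06 135 [0.636 0.395 0.061] [0.693 0.444 0.1  ] [0.654 0.408 0.082]
0.1 280 [0.638 0.397 0.1  ] [0.697 0.453 0.15 ] [0.66  0.416 0.12 ]
0.15 182 [0.65  0.39  0.151] [0.695 0.444 0.2  ] [0.67  0.42  0.167]
[0.68333887 0.39845923 0.01      ] [0.6531589  0.45089158 0.01      ] [0.56752882 0.4246858  0.1       ]
```

```bash
python3 - <<'E'
from h import *
c=L("top0");X=pts(c)
P=X[100:250,5:125].reshape(-1,3)
for lo,hi in((.02,.06),(.06,.1),(.1,.15),(.15,.3)):
    for a,b in ((.45,.5),(.5,.55),(.55,.6),(.6,.7)):
        S=P[(P[:,2]>lo)&(P[:,2]<hi)&(P[:,0]>a)&(P[:,0]<b)&(P[:,1]>.43)]
        if len(S):print(lo,a,len(S),"ymin",S[:,1].min().round(3),"zmax",S[:,2].max().round(3))
E
```

```text
0.02 0.45 146 ymin 0.525 zmax 0.06
0.02 0.5 146 ymin 0.528 zmax 0.06
0.02 0.55 223 ymin 0.488 zmax 0.06
0.02 0.6 178 ymin 0.431 zmax 0.06
0.06 0.45 1037 ymin 0.529 zmax 0.09
0.06 0.5 1018 ymin 0.529 zmax 0.09
0.06 0.55 274 ymin 0.487 zmax 0.1
0.06 0.6 224 ymin 0.431 zmax 0.1
0.1 0.55 217 ymin 0.487 zmax 0.124
0.1 0.6 2834 ymin 0.43 zmax 0.146
0.15 0.6 36 ymin 0.43 zmax 0.169
```

>>> {"api": "jog_arm", "payload": {"plan": [-4,16,0,0,100,-7,32,0,0,100,-8,36,0,0,100,-8,36,0,0,100,-8,36,0,0,100,-8,36,0,0,100,-8,36,0,0,100,-8,33,0,0,100,-5,20,0,0,100,-2,10,0,0,100]}}

```text
clock: 12.87
position: [0.5159, 0.3982, 0.3135]
tcp_rot: [-0.0, -0.001, 1.0, 0.001]
wrist_force: [0.4, -0.2, -0.1]
finger_gap: 0.0853
```

>>> {"api": "jog_arm", "payload": {"plan": [0,0,0,-0.1,100,0,0,0,-0.12,100,0,0,0,-0.12,100,0,0,0,0,100,0,0,0,0,100]}}

```text
clock: 13.28
position: [0.5166, 0.3933, 0.3138]
tcp_rot: [-0.0, -0.166, 0.986, -0.0]
wrist_force: [0.3, -0.0, 0.3]
finger_gap: 0.0852
```

```bash
python3 - <<'E'
from h import *
snap("wrist","w10");
im=cv2.imread("pics/w10.png");cv2.imwrite("pics/w10a.png",cv2.resize(im[100:340,120:400],None,fx=2.5,fy=2.5,interpolation=cv2.INTER_CUBIC))
E
```

```text
(no output)
```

View pics/w10a.png

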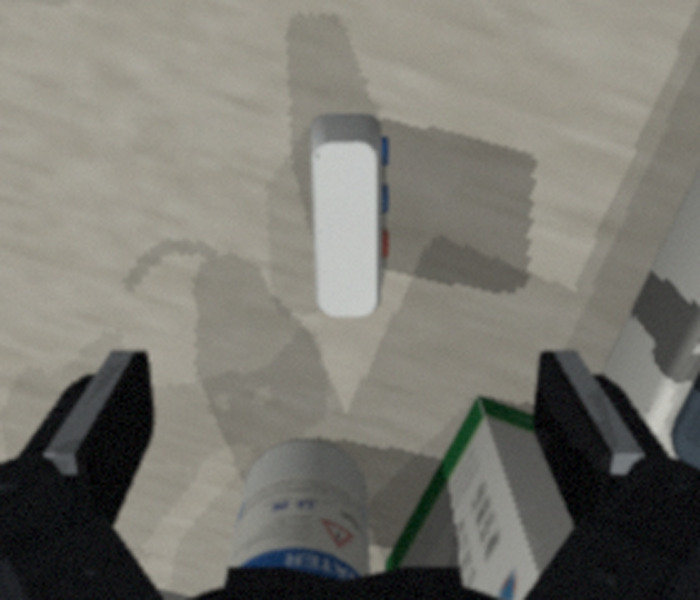

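```bash
python3 - <<'E'
from h import *
c=L("w10")
W=lambda x,y,z:w(c,120+x/2.5-.4,100+y/2.5-.4,z)
C=[W(*p,.058) for p in((313,141),(379,141),(379,318),(317,318))];C=np.array(C);print(C.round(4),C.mean(0).round(4))
for i,j in((0,3),(1,2)):
    d=C[j]-C[i];print(np.degrees(np.arctan2(d[1],d[0])),np.linalg.norm(d))
from station import ctrl
s=ctrl.get_state();q=s['tcp_rot'];th=2*np.degrees(np.arctan2(q[2],q[1]))-90;print("jaw",th,s['position'])
dd=C.mean(0)-s['position'];t=np.radians(th);print("tool x,y mm",1e3*(dd[0]*np.cos(t+np.pi/2)+dd[1]*np.sin(t+np.pi/2)),1e3*(dd[0]*np.cos(t)+dd[1]*np.sin(t)))
E
```

```text
[[0.4887 0.3718 0.058 ]
 [0.4813 0.3932 0.058 ]
 [0.5445 0.4163 0.058 ]
 [0.5521 0.3943 0.058 ]] [0.5167 0.3939 0.058 ]
19.521614360453682 0.06728529107347925
20.052730771291774 0.06729743610338774
jaw 109.15791892651629 [0.51660467 0.39352905 0.31386356]
tool x,y mm -0.19380379159281413 0.32875861733459044
```

>>> {"api": "jog_arm", "payload": {"plan": [0,0.3,15,-0.01,100,0,0,30,0,100,0,0,30,0,100,0,0,25,0,100,0,0,15,0,100,0,0,5.5,0,100,0,0,0,0,90,0,0,0,0,50,0,0,0,0,40,0,0,0,0,20]}}

```text
clock: 14.17
position: [0.5169, 0.3952, 0.195]
tcp_rot: [0.001, -0.173, 0.985, 0.001]
wrist_force: [-0.1, 0.0, -0.9]
finger_gap: 0.0416
```

>>> {"api": "jog_arm", "payload": {"plan": [0,0,0,0,0,0,0,0,0,0,0,0,0,0,0,0,0,0,0,0,0,0,-10,0,0,0,0,-20,0,0,0,0,-25,0,0,0,0,-30,0,0,0,0,-30,0,0,0,0,-15,0,0]}}

```text
clock: 15.0
position: [0.5171, 0.3951, 0.3283]
tcp_rot: [0.002, -0.173, 0.985, 0.001]
wrist_force: [0.9, 0.2, -0.2]
finger_gap: 0.0242
```

```bash
python3 - <<'E'
from h import *
snap("wrist","w11");
E
```

```text
(no output)
```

View pics/w11.png

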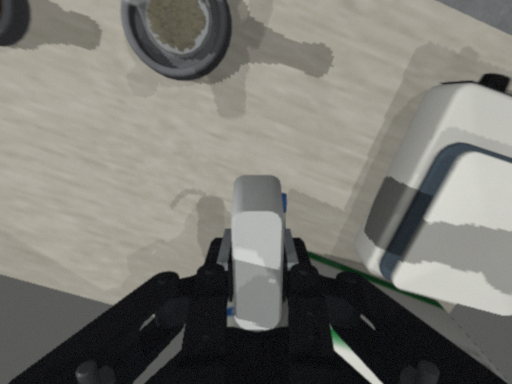

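>>> {"api": "jog_arm", "payload": {"plan": [0,0,0,0.1,0,0,0,0,0.12,0,0,0,0,0.12,0,0,0,0,0.12,0,0,0,0,0.09,0,-3,-15,0,0,0,-5,-28,0,0,0,-7,-38,0,0,0,-7,-38,0,0,0,-7,-38,0,0,0]}}

```text
clock: 15.88
position: [0.5128, 0.2324, 0.3235]
tcp_rot: [-0.0, 0.099, 0.995, -0.0]
wrist_force: [0.5, -0.2, -0.3]
finger_gap: 0.024
```

>>> {"api": "jog_arm", "payload": {"plan": [-7,-38,0,0,0,-7,-38,0,0,0,-7,-38,0,0,0,-7,-38,0,0,0,-7,-38,0,0,0,-7,-38,0,0,0,-7,-38,0,0,0,-7,-38,0,0,0,-7,-38,0,0,0,-7,-38,0,0,0]}}

```text
clock: 16.72
position: [0.5047, -0.1538, 0.3238]
tcp_rot: [0.0, 0.099, 0.995, 0.0]
wrist_force: [1.1, -0.5, -0.7]
finger_gap: 0.0241
```

>>> {"api": "jog_arm", "payload": {"plan": [-7,-38,0,0,0,-7,-38,0,0,0,-7,-38,0,0,0,-7,-36,0,0,0,-7,-30,0,0,0,-6,-22,0,0,0,-4,-12,0,0,0,0,0,0,0,0,0,0,0,0,0]}}

```text
clock: 17.47
position: [0.5071, -0.3697, 0.3232]
tcp_rot: [-0.0, 0.1, 0.995, 0.0]
wrist_force: [-0.2, 0.6, -0.8]
finger_gap: 0.0242
```

```bash
python3 - <<'E'
from h import *
snap("wrist","w12");
im=cv2.imread("pics/w12.png");cv2.imwrite("pics/w12a.png",cv2.resize(im[60:340,100:420],None,fx=2.5,fy=2.1428,interpolation=cv2.INTER_CUBIC) if 0 else cv2.resize(im[100:340,110:410],None,fx=2.5,fy=2.5,interpolation=cv2.INTER_CUBIC))
E
```

```text
(no output)
```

View pics/w12a.png

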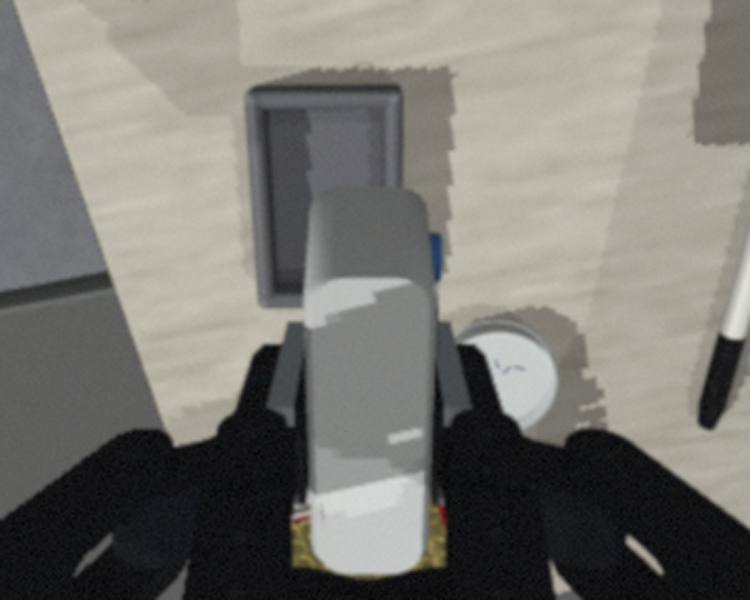

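```bash
python3 - <<'E'
from h import *
c=L("w12")
W=lambda x,y,z:w(c,110+x/2.5-.4,100+y/2.5-.4,z).round(4)[:2]
TL,TR,BL=W(246,89,.019),W(402,86,.019),W(260,305,.02)
print(TL,TR,BL,np.linalg.norm(TL-TR),np.linalg.norm(TL-BL),(TR+BL)/2)
d=BL-TL;print(np.degrees(np.arctan2(d[1],d[0])));d=TR-TL;print(np.degrees(np.arctan2(d[1],d[0]))-90)
print("inner",W(267,108,.02),W(388,104,.02),W(276,285,.02))
c=L("top0");X=pts(c);P=X[100:145,375:435].reshape(-1,3);P=P[P[:,2]>.03];print("box",P.min(0),P.max(0))
E
```

```text
[ 0.4534 -0.4089] [ 0.4649 -0.3467] [ 0.5476 -0.4273] 0.06325416982302429 0.09598020629275597 [ 0.50625 -0.387  ]
-11.052372470193106
-10.474983323020027
inner [ 0.4624 -0.4023] [ 0.4707 -0.3537] [ 0.5396 -0.4179]
box [ 0.62565964 -0.48187574  0.0303695 ] [ 0.72140315 -0.34999246  0.07877633]
```

>>> {"api": "jog_arm", "payload": {"plan": [-1.2,-8.5,0,0,0,-1.2,-8.2,0,0,0,0,0,15,0,0,0,0,30,0,0,0,0,30,0,0,0,0,15,0,0,0,0,5,0,0,0,0,0,0,0,0,0,0,0,0]}}

```text
clock: 18.27
position: [0.507, -0.3871, 0.2292]
tcp_rot: [0.0, 0.1, 0.995, -0.0]
wrist_force: [0.9, 0.6, -1.2]
finger_gap: 0.0245
```

```bash
python3 - <<'E'
from h import *
snap("wrist","w13");
im=cv2.imread("pics/w13.png");cv2.imwrite("pics/w13a.png",cv2.resize(im[100:340,110:410],None,fx=2.5,fy=2.5,interpolation=cv2.INTER_CUBIC))
E
```

```text
(no output)
```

View pics/w13a.png

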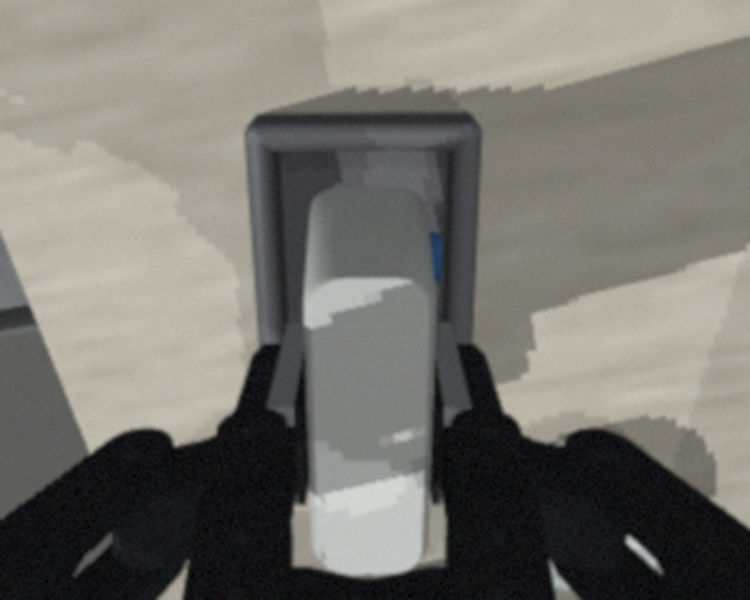

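>>> {"api": "jog_arm", "payload": {"plan": [0,0,8,0,0,0,0,10,0,0,0,0,7,0,0,0,0,3,0,0,0,0,0.8,0,0,0,0,0,0,0,0,0,0,0,0]}}

```text
clock: 18.9
position: [0.5064, -0.3866, 0.2007]
tcp_rot: [-0.0, 0.1, 0.995, 0.001]
wrist_force: [-3.6, 3.9, 14.5]
finger_gap: 0.0248
```

>>> {"api": "jog_arm", "payload": {"plan": [0,0,-0.5,0,0,0,0,0,0,40,0,0,0,0,55,0,0,0,0,70,0,0,0,0,70,0,0,-15,0,70,0,0,-30,0,80,0,0,-35,0,100,0,0,-25,0,100,0,0,0,0,100]}}

```text
clock: 19.73
position: [0.508, -0.3883, 0.3107]
tcp_rot: [0.004, 0.1, 0.995, -0.002]
wrist_force: [0.4, 0.1, -0.3]
finger_gap: 0.0853
```

```bash
python3 - <<'E'
from h import *
snap("wrist","w14")
c=L("w14");print(proj(c,(.507,-.386,.063)),proj(c,(.598,-.207,.013)))
E
```

```text
[260.12395885 191.89966021] [435.21297493 221.79882856]
```

View pics/w14.png

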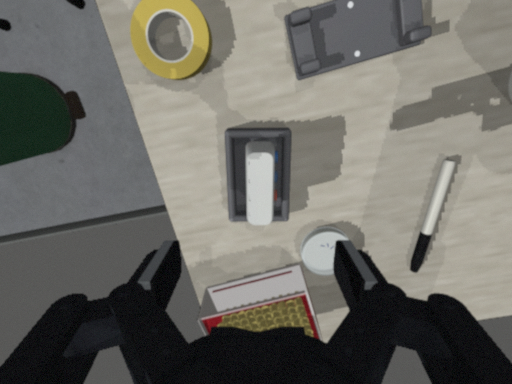

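```bash
python3 - <<'E'
import cv2
im=cv2.imread("pics/w14.png")
f=lambda n,y0,y1,x0,x1,s:cv2.imwrite(f"pics/{n}.png",cv2.resize(im[y0:y1,x0:x1],None,fx=s,fy=s,interpolation=cv2.INTER_CUBIC))
f("w14a",145,280,380,480,4); f("w14b",0,90,270,440,4)
E
```

```text
(no output)
```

View pics/w14a.png

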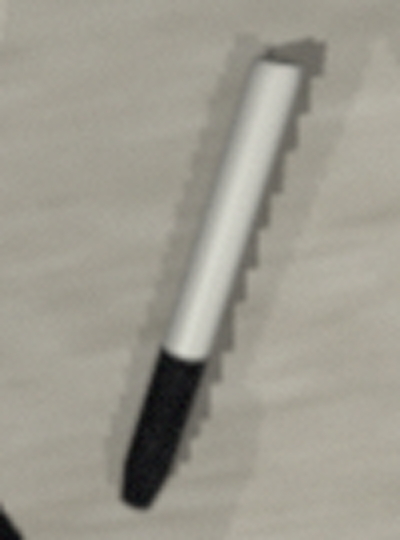

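View pics/w14b.png

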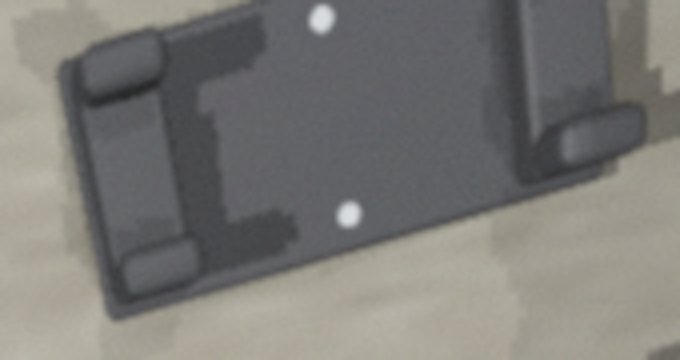

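```bash
python3 - <<'E'
from h import *
c=L("w14")
a=w(c,380+279/4-.4,145+62/4-.4,.007);b=w(c,380+140/4-.4,145+500/4-.4,.006)
d=b-a;print("marker",a,b,np.linalg.norm(d),(a+b)/2,np.degrees(np.arctan2(d[1],d[0])))
a=w(c,270+321/4-.4,18/4-.4,.006);b=w(c,270+348/4-.4,214/4-.4,.006)
d=b-a;print("dots",a,b,np.linalg.norm(d),(a+b)/2,np.degrees(np.arctan2(d[1],d[0])))
l=w(c,270+110/4-.4,316/4-.4,.004);r=w(c,270+612/4-.4,175/4-.4,.004);d=r-l
print("edge",l,r,np.linalg.norm(d),np.degrees(np.arctan2(d[1],d[0])))
t=L("top0")
for p in((437,468),(446,540)):print(w(t,270+p[0]/5-.4,125+p[1]/5-.4,.006))
E
```

```text
marker [ 0.53202001 -0.18977553  0.007     ] [ 0.66296726 -0.22628754  0.006     ] 0.13594597065911704 [ 0.59749363 -0.20803153  0.0065    ] -15.580058569591673
dots [ 0.37187398 -0.27824767  0.006     ] [ 0.41182463 -0.27563428  0.006     ] 0.040036044939526005 [ 0.3918493  -0.27694097  0.006     ] 3.7427020807174056
edge [ 0.422294   -0.33237905  0.004     ] [ 0.41580275 -0.21497516  0.004     ] 0.11758320355737832 93.16465778109078
[ 0.4103338  -0.27502773  0.006     ]
[ 0.36913348 -0.27840989  0.006     ]
```

>>> {"api": "jog_arm", "payload": {"plan": [-6,20,0,0,100,-8,32,0,0,100,-9,36,0,0,100,-9,36,0,0,100,-9,33,0,0,100,-7,24,0,0,100,-4,13,0,0.07,100,0,0,20,0,100,0,0,20,0,100,0,0,0,0,100]}}

```text
clock: 20.62
position: [0.5946, -0.2054, 0.2602]
tcp_rot: [-0.004, 0.134, 0.991, 0.0]
wrist_force: [-1.4, 0.2, -0.4]
finger_gap: 0.0857
```

>>> {"api": "jog_arm", "payload": {"plan": [0,0,0,0,60,0,0,0,0,60]}}

```text
clock: 20.78
position: [0.5962, -0.2074, 0.2652]
tcp_rot: [-0.0, 0.135, 0.991, -0.0]
wrist_force: [-0.1, -0.6, -0.1]
finger_gap: 0.064
```

```bash
python3 - <<'E'
from h import *
snap("wrist","w15");
im=cv2.imread("pics/w15.png");cv2.imwrite("pics/w15a.png",cv2.resize(im[80:340,120:400],None,fx=2.3,fy=2.3,interpolation=cv2.INTER_CUBIC))
E
```

```text
(no output)
```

View pics/w15a.png

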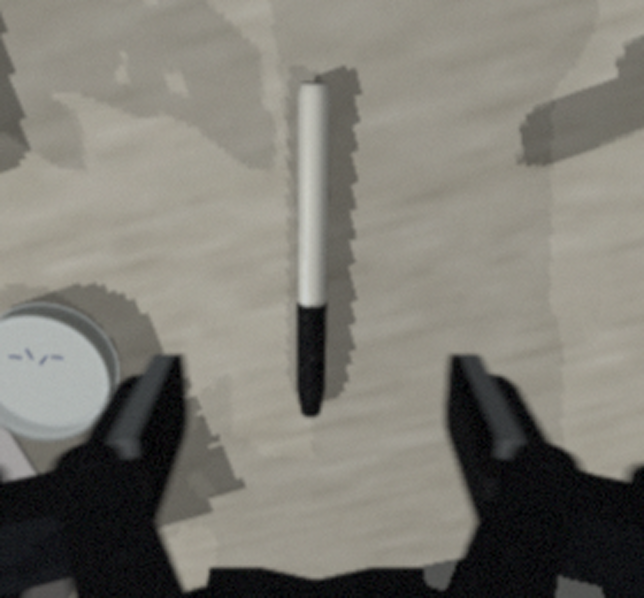

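```bash
python3 - <<'E'
from h import *
from station import ctrl
c=L("w15")
a=w(c,120+313/2.3-.4,80+83/2.3-.4,.007);b=w(c,120+311/2.3-.4,80+412/2.3-.4,.006)
d=b-a;m=(a+b)/2;print("marker",a,b,np.linalg.norm(d),m,np.degrees(np.arctan2(d[1],d[0])))
s=ctrl.get_state();q=s['tcp_rot'];th=2*np.degrees(np.arctan2(q[2],q[1]))-90;p=s['position'];print("jaw",th,p)
dd=m-p;t=np.radians(th);print(1e3*(dd[0]*np.cos(t+np.pi/2)+dd[1]*np.sin(t+np.pi/2)),1e3*(dd[0]*np.cos(t)+dd[1]*np.sin(t)))
E
```

```text
marker [ 0.53184903 -0.19023652  0.007     ] [ 0.66384749 -0.22830149  0.006     ] 0.13738098392469822 [ 0.59784826 -0.20926901  0.0065    ] -16.086201829233463
jaw 74.4402985496346 [ 0.59645301 -0.20758835  0.2657716 ]
-1.7949432072606726 -1.2447934609125377
```

>>> {"api": "jog_arm", "payload": {"plan": [-1.8,-1.2,15,0.009,60,0,0,25,0,60,0,0,25,0,60,0,0,15,0,60,0,0,8,0,60,0,0,0,0,60,0,0,0,0,60]}}

```text
clock: 21.42
position: [0.598, -0.209, 0.1774]
tcp_rot: [0.0, 0.14, 0.99, -0.0]
wrist_force: [0.5, 1.1, 0.3]
finger_gap: 0.051
```

>>> {"api": "jog_arm", "payload": {"plan": [0,0,1,0,50,0,0,0.7,0,40,0,0,0,0,25,0,0,0,0,10,0,0,0,0,0,0,0,0,0,0,0,0,0,0,0,0,0,0,0,0]}}

```text
clock: 22.08
position: [0.5981, -0.2088, 0.1763]
tcp_rot: [0.001, 0.139, 0.99, 0.0]
wrist_force: [-1.6, 1.4, 5.2]
finger_gap: 0.0101
```

>>> {"api": "jog_arm", "payload": {"plan": [0,0,0,0,0,0,0,-6,0,0,0,0,-15,0,0,0,0,-25,0,0,0,0,-30,0,0,0,0,-25,0,0,0,0,-15,0,0,0,0,0,0,0]}}

```text
clock: 22.75
position: [0.5989, -0.2093, 0.2956]
tcp_rot: [0.003, 0.14, 0.99, -0.0]
wrist_force: [-0.1, -0.3, 0.5]
finger_gap: 0.0094
```

```bash
python3 - <<'E'
from h import *
snap("wrist","w16")
E
```

```text
(no output)
```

View pics/w16.png

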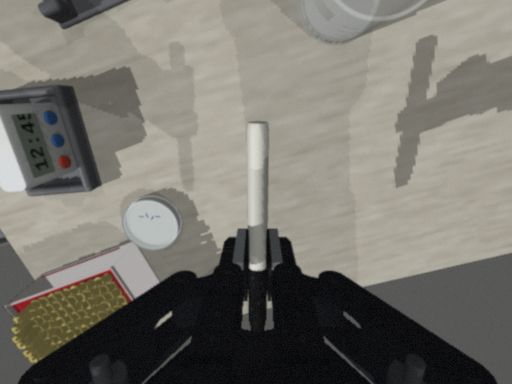

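>>> {"api": "jog_arm", "payload": {"plan": [0,0,0,0.123,0,0,0,0,0.123,0,0,0,0,0.123,0,0,0,0,0.123,0,0,0,0,0.123,0,0,0,0,0.123,0,0,0,0,0.123,0,0,0,0,0.123,0,0,0,0,0.123,0,0,0,0,0.123,0]}}

```text
clock: 23.63
position: [0.5972, -0.2083, 0.29]
tcp_rot: [-0.001, 0.687, 0.726, -0.001]
wrist_force: [0.6, 0.2, -0.3]
finger_gap: 0.0098
```

>>> {"api": "jog_arm", "payload": {"plan": [-4,-14,0,0,0,-7,-28,0,0,0,-8,-30,0,0,0,-8,-30,0,0,0,-8,-30,0,0,0,-8,-30,0,0,0,-6,-25,0,0,0,-4,-15,0,0,0,-2,-7,0,0,0,0,0,0,0,0]}}

```text
clock: 24.47
position: [0.3915, -0.2766, 0.2911]
tcp_rot: [-0.0, 0.686, 0.728, -0.0]
wrist_force: [0.4, 0.0, 0.6]
finger_gap: 0.0101
```

```bash
python3 - <<'E'
from h import *
from station import ctrl
snap("wrist","w17")
s=ctrl.get_state();q=s['tcp_rot'];th=2*np.degrees(np.arctan2(q[2],q[1]))-90;p=s['position'];print("jaw",th,p,s['q'].round(2))
im=cv2.imread("pics/w17.png");cv2.imwrite("pics/w17a.png",cv2.resize(im[80:340,120:400],None,fx=2.3,fy=2.3,interpolation=cv2.INTER_CUBIC))
E
```

```text
jaw 3.491093969194253 [ 0.3929507  -0.27614112  0.2912631 ] [-0.12  0.39  0.74  2.15 -0.39  0.73  0.94]
```

View pics/w17a.png

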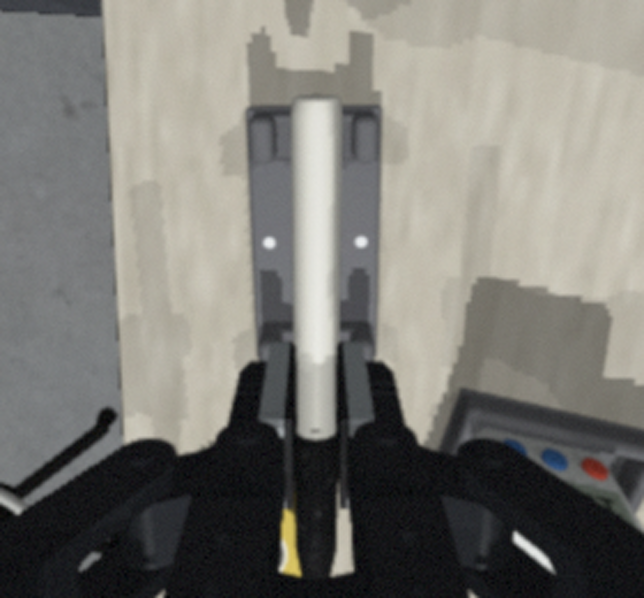

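```bash
python3 - <<'E'
from h import *
c=L("w17")
W=lambda x,y,z:w(c,120+x/2.3-.4,80+y/2.3-.4,z).round(4)
a,b=W(269,242,.006),W(361,242,.006);d=b-a;m=(a+b)/2
print(a,b,m,np.linalg.norm(d),np.degrees(np.arctan2(d[1],d[0])))
print("strip",W(248,108,.004),W(381,108,.004))
print("marker end if level",W(318,98,.122),"barrel/cap joint",W(316,435,.128))
E
```

```text
[ 0.3723 -0.278   0.006 ] [ 0.4123 -0.2757  0.006 ] [ 0.3923  -0.27685  0.006  ] 0.040066070433722324 3.290883686067329
strip [ 0.3617 -0.2216  0.004 ] [ 0.416  -0.2184  0.004 ]
marker end if level [ 0.3893 -0.206   0.122 ] barrel/cap joint [ 0.3936 -0.2889  0.128 ]
```

```bash
python3 - <<'E'
from h import *
snap("scene","s18")
c=L("s18");print(proj(c,(.392,-.2765,.12)),proj(c,(.388,-.206,.12)),proj(c,(.396,-.345,.12)))
im=cv2.imread("pics/s18.png");cv2.imwrite("pics/s18a.png",cv2.resize(im[170:300,200:360],None,fx=5,fy=4.6,interpolation=cv2.INTER_CUBIC))
E
```

```text
[297.9915496  243.21972632] [276.30950601 229.38191992] [320.40713166 257.48189185]
```

View pics/s18a.png

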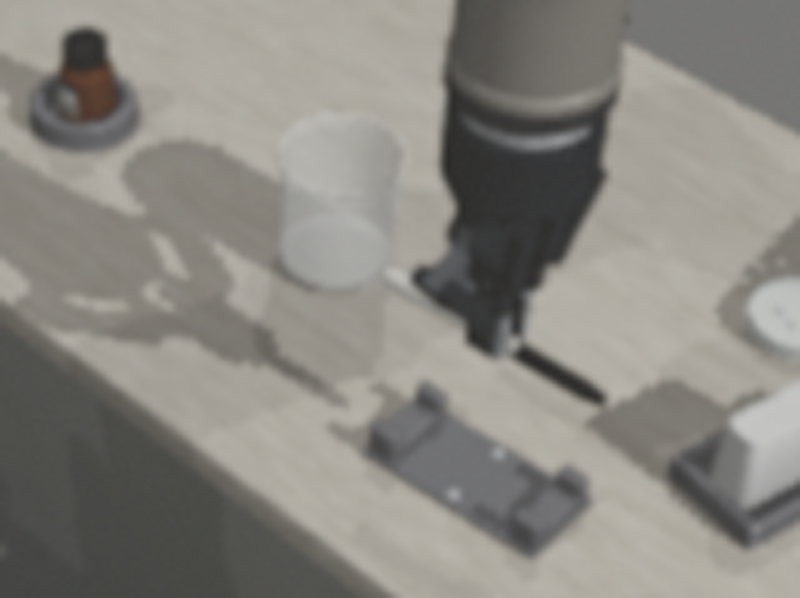

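>>> {"api": "jog_arm", "payload": {"plan": [-1,-1,15,0,0,0,0,25,0,0,0,0,25,0,0,0,0,15,0,0,0,0,8,0,0,0,0,4,0,0,0,0,0,0,0,0,0,0,0,0]}}

```text
clock: 25.23
position: [0.3923, -0.2774, 0.1998]
tcp_rot: [0.0, 0.685, 0.729, 0.0]
wrist_force: [-0.1, -0.5, -0.3]
finger_gap: 0.0099
```

```bash
python3 - <<'E'
from h import *
snap("wrist","w19")
im=cv2.imread("pics/w19.png");cv2.imwrite("pics/w19a.png",cv2.resize(im[80:340,120:400],None,fx=2.3,fy=2.3,interpolation=cv2.INTER_CUBIC))
E
```

```text
(no output)
```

View pics/w19a.png

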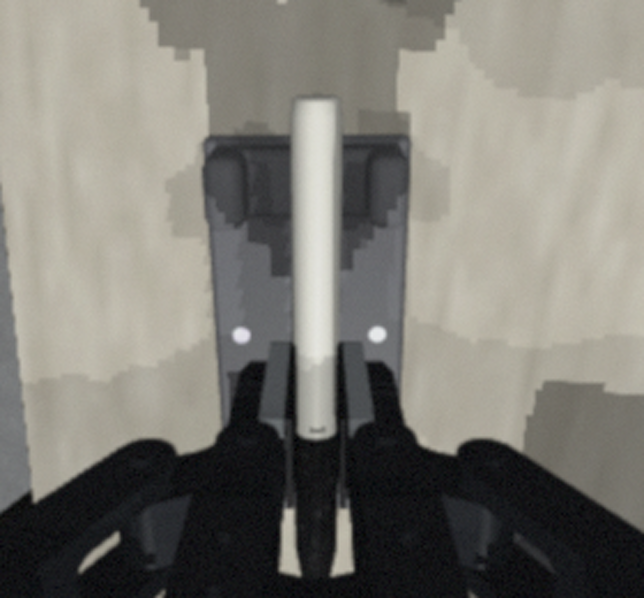

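>>> {"api": "jog_arm", "payload": {"plan": [0,0,4,0,0,0,0,3,0,0,0,0,1.5,0,0,0,0,0.7,0,0,0,0,0,0,0,0,0,0,0,0]}}

```text
clock: 25.78
position: [0.3915, -0.2773, 0.1903]
tcp_rot: [-0.0, 0.685, 0.728, 0.0]
wrist_force: [-0.3, 0.8, 1.4]
finger_gap: 0.0098
```

>>> {"api": "jog_arm", "payload": {"plan": [0,0,0,0,15,0,0,0,0,25,0,0,0,0,40,0,0,0,0,50,0,0,0,0,50,0,0,-15,0,50,0,0,-30,0,60,0,0,-35,0,80,0,0,-35,0,100,0,0,-25,0,100]}}

```text
clock: 26.62
position: [0.3914, -0.2779, 0.3325]
tcp_rot: [0.001, 0.686, 0.728, 0.0]
wrist_force: [1.9, -0.8, 0.2]
finger_gap: 0.0843
```

>>> {"api": "jog_arm", "payload": {"plan": [0,20,-20,0,100,0,30,-20,0,100,0,30,0,0,100,0,0,0,0,100,0,0,0,0,100]}}

```text
clock: 27.03
position: [0.4727, -0.2717, 0.3701]
tcp_rot: [0.0, 0.684, 0.729, -0.0]
wrist_force: [-0.7, -0.3, -0.5]
finger_gap: 0.0855
```

```bash
python3 - <<'E'
from h import *
snap("wrist","w20");snap("scene","s20");snap("top","t20")
im=cv2.imread("pics/s20.png");cv2.imwrite("pics/s20a.png",cv2.resize(im[150:300,140:390],None,fx=3.2,fy=3.2,interpolation=cv2.INTER_CUBIC))
im=cv2.imread("pics/t20.png");cv2.imwrite("pics/t20a.png",cv2.resize(im[140:250,130:430],None,fx=2.6,fy=2.6,interpolation=cv2.INTER_CUBIC))
E
```

```text
(no output)
```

View pics/w20.png

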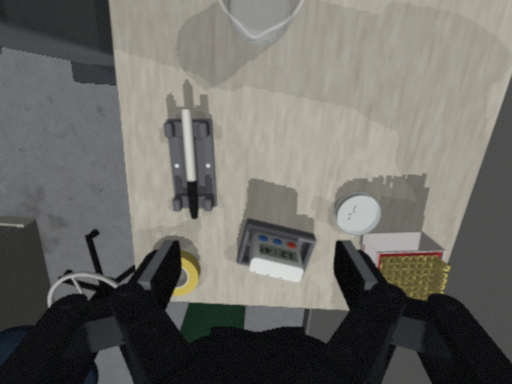

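View pics/s20a.png

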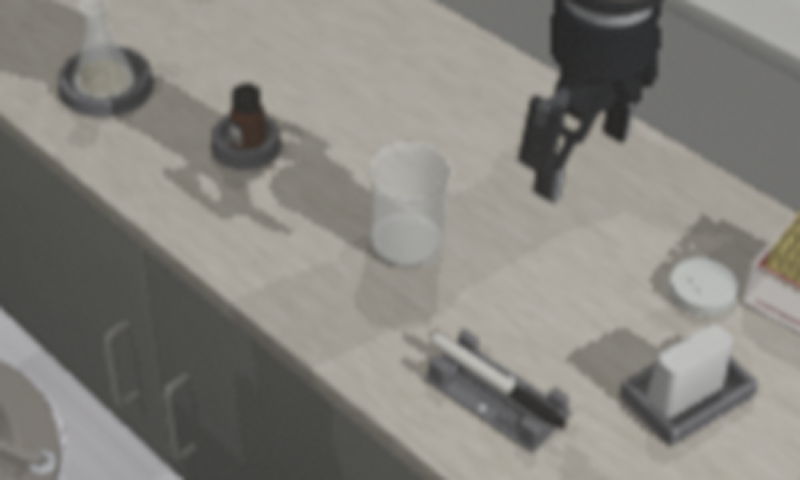

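View pics/t20a.png

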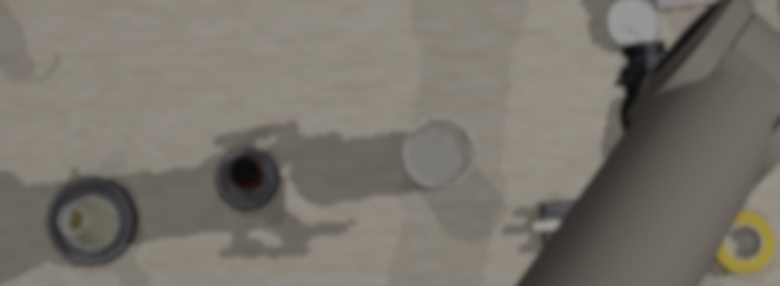

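```bash
python3 - <<'E'
from h import *
c=L("s20");X=pts(c)
def reg(cx,cy,r,lo,hi,X):
    m=(np.hypot(X[...,0]-cx,X[...,1]-cy)<r)&(X[...,2]>lo)&(X[...,2]<hi);return X[m]
for n,a in dict(bottlecap=(.4495,.104,.035,.055,.1),bottlebody=(.4495,.104,.035,.025,.05),timertop=(.507,-.386,.05,.052,.09),timerbody=(.507,-.386,.05,.025,.05)).items():
    S=reg(*a,X);print(n,len(S),S.mean(0).round(4),np.percentile(S[:,2],97).round(4))
S=reg(.392,-.277,.08,.02,.05,X);S=S;print("mk z",len(S),np.percentile(S[:,2],[5,50,95]).round(4))
# projected check
im=cv2.imread("pics/s20.png")
for n,cc,o in(("bottle",(230,195),25),("timer",(360,270),35),("flask",(172,170),30),("mk",(295,270),35)):
    pass
f=lambda x0,y0:cv2.resize(im[y0:y0+50,x0:x0+65],None,fx=6,fy=6,interpolation=cv2.INTER_CUBIC)
cv2.imwrite("pics/s20b.png",np.vstack([np.hstack([f(140,138),f(185,165)]),np.hstack([f(265,245),f(325,240)])]))
c=L("w20")
a=w(c,186.5,109.5,.021);b=w(c,194,216.5,.02);print("marker",a,b,np.linalg.norm(b-a),(a+b)/2)
for p in((177,166),(208,165.5)):print(w(c,*p,.006))
for z in(0.005,.07):print(proj(L("s20"),(.4495,.104,z)))
E
```

```text
bottlecap 79 [0.4497 0.0977 0.0676] 0.0747
bottlebody 80 [0.4437 0.0924 0.0384] 0.0496
timertop 239 [ 0.5007 -0.3898  0.0622] 0.0672
timerbody 150 [ 0.4909 -0.3945  0.0379] 0.0495
mk z 313 [0.021  0.0257 0.0294]
marker [ 0.38935805 -0.20757422  0.021     ] [ 0.39596566 -0.34198346  0.02      ] 0.13457526936692304 [ 0.39266186 -0.27477884  0.0205    ]
[ 0.37193556 -0.27895457  0.006     ]
[ 0.41158206 -0.27581976  0.006     ]
[216.31680879 193.68093574]
[215.47534227 178.13916131]
```

View pics/s20b.png

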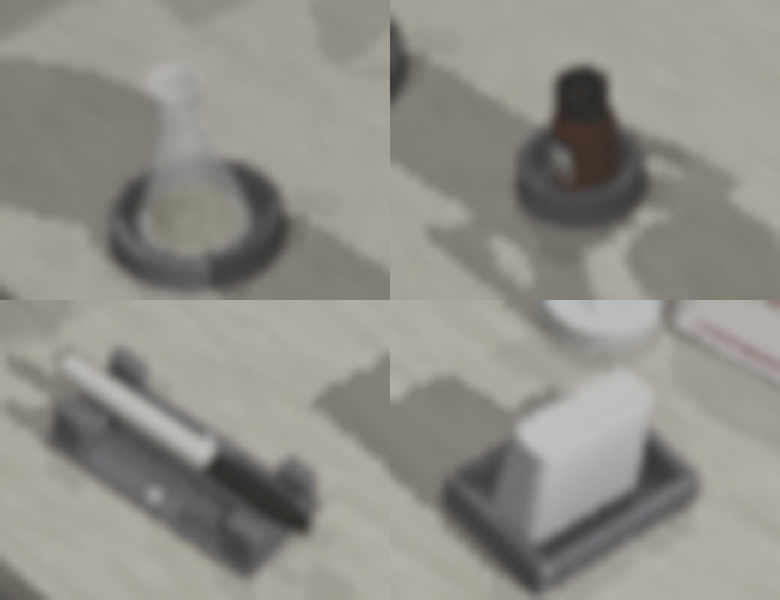

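```bash
python3 -c "
from station import ctrl
print(ctrl.close_job())"
```

```text
the job is handed in; nothing more can be done
None
```

I placed the flask, bottle, timer and marker in their holders, in the order asked, and handed the job in at about 27 s of the 104 s allowed. The close call gives no verdict.

**Last pictures:** The flask, bottle and timer stand upright inside their wells. The marker lies in both notches, about 2 mm off the cradle's centre along its length.

**Bystanders:** The beaker and the dish show no sign of having moved. I judged that by eye and did not measure them again.

**Gripper:** It was open and held clear at about 0.37 m (TCP height) when I handed in.

**Forces:** The highest wrist force I read was about 15 N, when the timer touched its well floor.

**Checks that disagreed:**
- The overhead camera placed things a few millimetres away from where the wrist camera did, up to 8 mm for the bottle. I used close-up wrist views for the final alignment.
- Depth readings for the finished bottle, timer and marker were scattered by several millimetres. I judged seating from the pictures and the tool heights instead.

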